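# Clear the basting brush and start the rotisserie

## Robot

A 7-joint arm with a two-finger parallel gripper is mounted at the origin on the work surface. World frame = base frame: x ahead of the robot, y to its left, z up, the work surface at z = 0. Lengths are in m, angles in rad, forces in N, time in s.
With the tool pointing down it reaches from about 0.4 to 0.85 m from the base axis. Payload 10.4 kg.
Tool frame: the origin (TCP) lies between the finger pads; the fingertips stand 19 mm ahead of it and the grasp point (between the pads) is the TCP (manip.tips_ahead is the distance from the TCP to the fingertips, in m); z points along the fingers, y is the line along which they close (so a half turn about z gives the same grasp; the last joint's range is limited). The gripper opens to 85 mm and grips with 20 to 120 N. Pads are 22 mm wide; open, the fingers measure 114 mm over their backs; the gripper's body (76 mm by 85 mm) begins 54 mm behind the grasp point. The pads swing forward as they close: fully open they stand 13 mm farther back than shut.
Start: joints at [-1.144, 0.332, -0.065, 1.46, 0.022, 1.35, -0.088], TCP at [0.272, 0.563, 0.25] pointing down, gripper open.
Joint ranges: [-2.6, 2.6], [-0.5, 2.12], [-1.47, 1.34], [0.16, 2.42], [-1.27, 4.41], [0.06, 2.06], [-2.6, 2.6]. Speed limits (rad/s): [2.22, 2.22, 2.79, 2.79, 3.14, 3.14, 3.14].

## Interface

Orientations are given as a unit quaternion [x, y, z, w].
In Python, from workcell import manip, viewer gives the robot as it stands.
- The arm moves only by the tool arm_command, never from a script. Its argument "series" is text: rows parted by semicolons, each of 5 numbers parted by spaces: the closure, from 0 (fully open) to 1 (shut), then the shift along the tool's x, y, z normalised to -1 to 1, where 1 is 0.4 m, then the turn about the tool's z normalised to -1 to 1, where 1 is 180 degrees. In form: jaw tx ty tz spin; .... A call has exactly 10 rows; each row shifts and turns the commanded pose from where the row before left it, along the tool's axes as they then stand; what a row does not reach is not made up. A row lasts 1/8 s, in which the tool goes at most 62.5 mm and 10.7 degrees, less where a joint would pass 70% of its speed; a pose out of reach is approached as far as the arm can. A call with a number of a shift or a turn outside -1 to 1 is refused whole. A call with a gripper value outside its range is refused whole. The fingers move at their own pace and stop on an object; "newtons" is the grip in N (left out, the last holds). Time passes only in rows, so rows that do not move let the fingers close, or fill a call up. It gives the time, the measured TCP pose, the force, the opening and the grip force at its end, in the units of the state.
- manip.get_obs(): the state, without advancing time (a new reading comes with each control period).
- viewer.camera(name): name is "scene" or "top"; returns a dict with "pixels" (420x560x3 uint8, red, green, blue), "intrinsics" (3x3 intrinsics, pixels), "extrinsics" (4x4, takes a point from world to camera coordinates). Camera axes: x right, y up, looking along -z (the intrinsics and any distortion apply to the point x, -y, -z); pixel columns grow to the right and rows downward; lengths in m; the calibration is good to about 2 mm. A picture is of the moment at which its call begins. There is no depth.
- manip.hand_in(): hands the job in; it is judged then, once.
The state is a dict: "clock": time; "joint_pos": joint angles; "joint_velocities": joint speeds; "tau": joint torques, N m; "position": TCP position; "ee_rot": TCP orientation; "ft_force": force on the tool from outside, world axes, zero at the start; "torque": the same for the moment, N m; "grip_width": opening from 0.0 (shut) to 1.0 (fully open); "grasp_force": force on a finger pad.
Only numpy, scipy, OpenCV 4.12 (cv2) and the standard library are available. Lean on these libraries where they do the work, as an engineer would, in place of code of your own. Each camera call takes 0.05 s, during which the arm holds its last target. There are 200 camera calls.

## Task

The basting brush has been left lying across the keys of the rotisserie controller: first put it flat in the empty compartment of the skewer tray. Then start the rotisserie by pressing the blue key, then the yellow, then the green, one at a time, each fully down and let right up again before the next. Do not press the red stop key, and leave the bowl, jar and mug standing where they are.

Things in the scene. Friction and masses are not known exactly. Their poses are not given: they have to be found in the camera images.
- controller: Rotisserie controller, light-grey box fixed on the shelf: 110 (x) x 208 (y) x 30 mm high, origin at the centre of its underside. Four round coloured keys in a row along its y at y = -67.5, -22.5, 22.5, 67.5 mm, x = 0; which colour is where varies. Dark steel side rails (70 mm long in x, 12 mm thick, at y = +-98 mm) rise at both ends of the row to 70 mm above the shelf.
- brush: Loose basting brush, 220 x 16 mm thick, 90 g, at first lying across the controller's side rails over the keys, underside 16 mm above the key tops. Origin mid-length on its underside; x runs from handle end to head, z up. Wooden handle 22 mm wide from x = -110 to 40 mm, steel ferrule, teal silicone head 40 mm wide from x = 50 to 110 mm. Balances near x = 0.
- brush_mid (a point): Middle of the brush, half way up its thickness (8 mm above its origin).
- brush_head (a point): On the brush's axis 5 mm short of the head's end, 105 mm from the middle, half way up its thickness.
- brush_tail (a point): On the brush's axis 5 mm short of the handle's end, 105 mm from the middle, half way up its thickness.
- tray: Open aluminium tray fixed on the shelf, 280 (x) x 165 (y) x 25 mm high, walls and floor 5 mm, origin at the centre of its underside. A 25 mm high wall along x divides it: the wide compartment on its -y side is empty, the narrow one on its +y side holds short steel skewers that do not come out.
- tray_slot (a point): Centre of the floor of the tray's empty compartment (inside 270 x 95 mm, 20 mm deep), 5 mm above the shelf; x along the compartment, z up.
- key_blue_top (a point): Centre of the top of the blue key's cap, pressed first (wakes the controller). Cap 28 mm in diameter, its top 54 mm above the shelf when up, in a black collar 44 mm in diameter whose top is 42 mm above the shelf. The point sinks with the cap.
- key_blue (a joint): Travel of the blue spring key, straight down: 0 up, 0.008 m fully down; about 1.5 N starts it and 5 N takes it fully down; it springs back when let go.
- key_yellow_top (a point): Centre of the top of the yellow key's cap, pressed second. Cap 28 mm in diameter, its top 54 mm above the shelf when up, in a black collar 44 mm in diameter whose top is 42 mm above the shelf. The point sinks with the cap.
- key_yellow (a joint): Travel of the yellow spring key, straight down: 0 up, 0.008 m fully down; about 1.5 N starts it and 5 N takes it fully down; it springs back when let go.
- key_green_top (a point): Centre of the top of the green key's cap, pressed third (starts the motor). Cap 28 mm in diameter, its top 54 mm above the shelf when up, in a black collar 44 mm in diameter whose top is 42 mm above the shelf. The point sinks with the cap.
- key_green (a joint): Travel of the green spring key, straight down: 0 up, 0.008 m fully down; about 1.5 N starts it and 5 N takes it fully down; it springs back when let go.
- key_red_top (a point): Centre of the top of the red key's cap, the stop key, not to be pressed. Cap 28 mm in diameter, its top 54 mm above the shelf when up, in a black collar 44 mm in diameter whose top is 42 mm above the shelf. The point sinks with the cap.
- key_red (a joint): Travel of the red spring key, straight down: 0 up, 0.008 m fully down; about 1.5 N starts it and 5 N takes it fully down; it springs back when let go.
- bowl: Bystander: loose terracotta-brown stoneware bowl, 130 mm across, 55 mm high, origin under its centre.
- jar: Bystander: loose squat amber jar with a black twist cap, 76 mm in diameter, 85 mm high, origin under its centre.
- mug: Bystander: loose blue enamel mug, 80 mm in diameter, 80 mm high, handle at its +y, origin under its centre.
Mind the look-alikes: they are no part of the job. There is more than one size of the brush; the one meant has the size given above.

How it is judged:
On the way, in this order (a step that is already met when the one before it is completed fails the run):
1. the brush lies in the tray's empty compartment, let go and still (x of brush_head in the frame of tray_slot between -0.137 and 0.137 m and y of brush_head in the frame of tray_slot between -0.046 and 0.046 m and z of brush_head in the frame of tray_slot between -0.01 and 0.024 m and x of brush_tail in the frame of tray_slot between -0.137 and 0.137 m and y of brush_tail in the frame of tray_slot between -0.046 and 0.046 m and z of brush_tail in the frame of tray_slot between -0.01 and 0.024 m and linear speed of brush below 0.03 m/s and angular speed of brush below 0.3 rad/s and contact force between the fingers and brush below 0.1 N), for 0.2 s.
2. the blue key is pressed down (at least 5.5 of its 8 mm) while the other three keys are up (value of joint key_blue above 0.0055 m and value of joint each of key_yellow, key_green, key_red below 0.002 m), for 0.1 s.
3. the blue key is let up again and all keys are up (value of joint each of key_blue, key_yellow, key_green, key_red below 0.002 m), for 0.1 s.
4. the yellow key is pressed down (at least 5.5 of its 8 mm) while the other three keys are up (value of joint key_yellow above 0.0055 m and value of joint each of key_blue, key_green, key_red below 0.002 m), for 0.1 s.
5. the yellow key is let up again and all keys are up (all of step 3), for 0.1 s.
6. the green key is pressed down (at least 5.5 of its 8 mm) while the other three keys are up (value of joint key_green above 0.0055 m and value of joint each of key_blue, key_yellow, key_red below 0.002 m), for 0.1 s.
7. the green key is let up again and all keys are up (all of step 5), for 0.1 s.
At the end, for the whole second after the job is handed in: The brush lies still in the tray's empty compartment (both ends between its walls and no more than 24 mm above its floor), all four keys are up (within 2 mm), and the bowl, jar and mug stand upright within 30 mm of where they started (all of step 7 and x of brush_head in the frame of tray_slot between -0.137 and 0.137 m and y of brush_head in the frame of tray_slot between -0.046 and 0.046 m and z of brush_head in the frame of tray_slot between -0.01 and 0.024 m and x of brush_tail in the frame of tray_slot between -0.137 and 0.137 m and y of brush_tail in the frame of tray_slot between -0.046 and 0.046 m and z of brush_tail in the frame of tray_slot between -0.01 and 0.024 m and linear speed of brush below 0.03 m/s and angular speed of brush below 0.3 rad/s and distance of each of bowl, jar, mug from where it was at the start of the episode below 0.03 m and angle between each of bowl, jar, mug's own z axis and vertical below 0.35 rad); the robot touches nothing.
It fails at once if the red key is pressed (more than 3 mm) (value of joint key_red above 0.003 m).
It fails at once if two keys are down at once (both more than 3 mm) (value of joint each of key_blue, key_yellow above 0.003 m or value of joint each of key_blue, key_green above 0.003 m or value of joint each of key_blue, key_red above 0.003 m or value of joint each of key_yellow, key_green above 0.003 m or value of joint each of key_yellow, key_red above 0.003 m or value of joint each of key_green, key_red above 0.003 m).
It fails at once if the bowl, jar or mug is shoved more than 30 mm or tipped more than about 20 degrees (distance of any of bowl, jar, mug from where it was at the start of the episode above 0.03 m or angle between any of bowl, jar, mug's own z axis and vertical above 0.35 rad).
It also fails if it takes over 61 s, if anything falls off the work surface, if the arm or the gripper's body presses on something with over 40 N, if the wrist force passes 120 N, or if a joint passes its speed limit or range.

## Working session

There is one attempt and no reset: what is moved stays moved. The work goes in short steps, Python scripts to look and compute and a tool call to move; the robot and the scene stay as the last step left them, time stands still between calls to the robot, and variables do not carry over. Pictures are saved under pics/ and viewed, at most 10 in all, crops included, and the job is handed in when it is done.

Besides the shell and the picture viewer there is one more tool, called after "Emit:" as name(argument=value, ...), one argument or row to a line, values as JSON. arm_command: Moves the arm, as the interface text tells. Scaled input: -1 to 1 covers 0.4 m each way for a shift and 180 degrees each way for a turn. Its arguments: {"type":"object","properties":{"series":{"type":"string"},"newtons":{"type":"number"}},"required":["series"]}

```bash
ls; mkdir -p pics; python3 - <<'E'
from workcell import manip, viewer
import cv2
print(manip.get_obs(), manip.tips_ahead)
for n in("scene","top"):
    c=viewer.camera(n); print(n,c["intrinsics"],c["extrinsics"],[k for k in c])
    cv2.imwrite(f"pics/{n}0.png",c["pixels"][:,:,::-1])
E
```

```text
pics
{'clock': 0.0, 'joint_pos': array([-1.14361283,  0.3329163 , -0.06470449,  1.4609247 ,  0.02160077,
        1.34989707, -0.08852867]), 'joint_velocities': array([ 0.00051472, -0.00244297, -0.00151795, -0.00069121, -0.0008763 ,
        0.00109357, -0.00067953]), 'tau': array([-7.81808048e-04, -6.25446796e+01,  4.85885376e-02, -3.91592002e+01,
        1.61263818e-02,  1.01758976e-02,  5.48337226e-06]), 'position': array([0.27158441, 0.56253038, 0.24949611]), 'ee_rot': array([ 2.23002545e-01,  9.74817593e-01, -7.13202868e-04, -1.29837523e-04]), 'ft_force': array([ 3.27406386e-01, -8.16588494e-02,  1.16965111e-04]), 'torque': array([-0.04827355,  0.01110148,  0.00391981]), 'grasp_force': 0.0, 'grip_width': 0.999245008882218} 0.019
scene [[526.27619      0.         282.00693772]
 [  0.         526.27619    211.40707071]
 [  0.           0.           1.        ]] [[ 0.14133538  0.98992115  0.00896837  0.007911  ]
 [-0.78580014  0.10667287  0.60921182  0.37257154]
 [ 0.60211499 -0.09315053  0.79295682 -1.3915993 ]
 [ 0.          0.          0.          1.        ]] ['pixels', 'intrinsics', 'extrinsics']
top [[457.95902026   0.         280.84210303]
 [  0.         457.95902026 209.65031283]
 [  0.           0.           1.        ]] [[-0.0176753  -0.99958558 -0.02272105 -0.0540373 ]
 [ 0.98336373 -0.0214884   0.18037189 -0.5415389 ]
 [-0.18078537 -0.01915493  0.98333602 -0.96400823]
 [ 0.          0.          0.          1.        ]] ['pixels', 'intrinsics', 'extrinsics']
```

View pics/scene0.png

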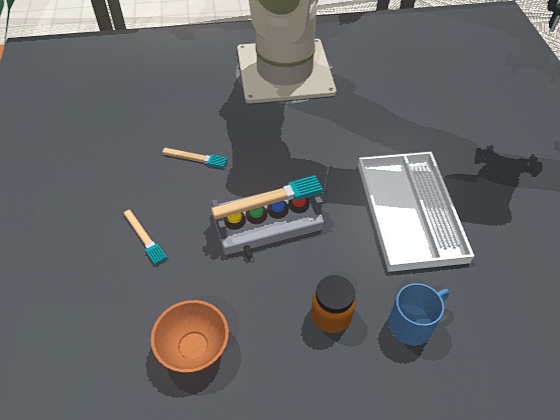

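View pics/top0.png

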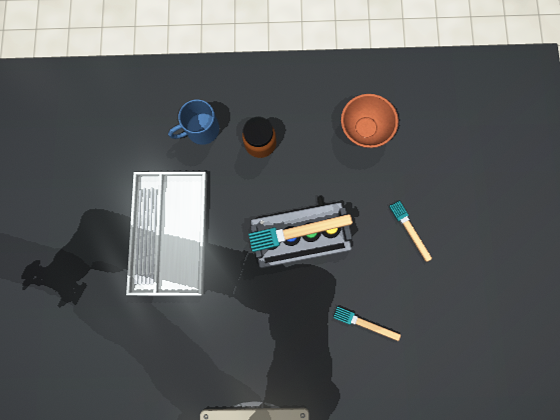

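The top view shows the brush over the controller, with its teal head at (263,240), its handle end at (350,221) and the keys beneath. The tray corners are at about (133,172), (206,172), (203,295) and (127,295), and its wide compartment is on the image right (-y). In the scene view the keys run from left (-y): yellow (234,217), green (256,211), blue (278,207), red (299,201). The two small brushes are decoys.

```bash
cat > h.py <<'E'
import numpy as np, cv2
from workcell import manip, viewer
def cams(): return {n:viewer.camera(n) for n in("scene","top")}
def ray(c,uv):
    K,E=c["intrinsics"],c["extrinsics"]; R,t=E[:3,:3],E[:3,3]
    q=np.linalg.inv(K)@[uv[0],uv[1],1]; d=R.T@(q*[1,-1,-1]); return -R.T@t,d/np.linalg.norm(d)
def plane(c,uv,z):
    o,d=ray(c,uv); return o+d*(z-o[2])/d[2]
def tri(c1,u1,c2,u2):
    (a,d),(b,e)=ray(c1,u1),ray(c2,u2)
    s=np.linalg.lstsq(np.c_[d,-e],b-a,rcond=None)[0]; p,q=a+s[0]*d,b+s[1]*e
    return (p+q)/2,np.linalg.norm(p-q)
def blobs(c,lo,hi,amin=20):
    h=cv2.cvtColor(c["pixels"],cv2.COLOR_RGB2HSV); m=cv2.inRange(h,np.array(lo),np.array(hi))
    return [k for k in sorted(cv2.findContours(m,cv2.RETR_EXTERNAL,cv2.CHAIN_APPROX_NONE)[0],key=cv2.contourArea,reverse=True) if cv2.contourArea(k)>=amin]
def cen(k): m=cv2.moments(k); return np.array([m["m10"],m["m01"]])/m["m00"]
TEAL=((80,120,40),(97,255,255)); WOOD=((10,60,120),(22,170,255))
E
python3 - <<'E'
from h import *
np.set_printoptions(precision=4,suppress=True)
C=cams(); S,T=C["scene"],C["top"]
for nm,r in(("teal",TEAL),("wood",WOOD)):
    b={n:blobs(C[n],*r) for n in C}
    for n in C: print(nm,n,[(cen(k),cv2.contourArea(k),np.array(cv2.boundingRect(k))) for k in b[n][:4]])
    print(nm,tri(S,cen(b["scene"][0]),T,cen(b["top"][0])), plane(T,cen(b["top"][0]),.086))
q={}
for n in C:
    k=[k for k in blobs(C[n],(0,0,95),(179,45,255),500) if cv2.pointPolygonTest(k,((420,210) if n=="scene" else (170,230)),False)>0 or True]
    for kk in k[:5]: print(n,"tray?",cv2.contourArea(kk),cv2.boundingRect(kk),cv2.approxPolyDP(cv2.convexHull(kk),5,True).reshape(-1,2).tolist())
E
```

```text
teal scene [(array([305.9598, 187.2112]), 498.0, array([288, 175,  35,  25])), (array([155.92  , 253.8093]), 239.5, array([145, 243,  22,  23])), (array([216.8746, 161.1791]), 167.5, array([207, 155,  21,  14]))]
teal top [(array([263.4228, 239.323 ]), 482.5, array([248, 227,  32,  25])), (array([343.4431, 314.9684]), 200.5, array([333, 307,  22,  18])), (array([398.29  , 210.1472]), 192.5, array([389, 201,  20,  20]))]
teal (array([ 0.4714, -0.0277,  0.08  ]), np.float64(0.0008278824710917317)) [ 0.4708 -0.0277  0.086 ]
wood scene [(array([189.2528, 335.8856]), 4237.0, array([151, 300,  78,  73])), (array([248.5575, 203.2915]), 836.5, array([211, 188,  76,  31])), (array([137.0941, 226.4127]), 281.5, array([124, 210,  28,  34])), (array([183.1122, 154.2878]), 252.5, array([162, 148,  43,  14]))]
wood top [(array([317.7161, 226.3933]), 647.5, array([283, 214,  70,  26])), (array([417.3033, 241.0925]), 283.0, array([403, 221,  29,  41])), (array([378.1255, 328.9736]), 277.5, array([356, 318,  45,  23]))]
wood (array([ 0.562 , -0.2404, -0.3232]), np.float64(0.14576536790818642)) [ 0.4959 -0.1426  0.086 ]
scene tray? 196873.5 (0, 0, 560, 420) [[548, 0], [559, 16], [559, 419], [0, 419], [0, 61], [6, 43], [119, 0]]
scene tray? 3154.0 (0, 0, 100, 45) [[99, 28], [0, 44], [3, 0], [90, 0]]
scene tray? 2140.5 (221, 204, 104, 51) [[324, 221], [321, 229], [227, 254], [221, 240], [226, 228], [310, 204]]
top tray? 28083.0 (0, 0, 560, 61) [[559, 0], [559, 60], [0, 58], [0, 0]]
top tray? 9352.5 (125, 171, 84, 126) [[205, 172], [203, 295], [126, 295], [125, 191], [133, 172]]
top tray? 1490.0 (259, 229, 93, 38) [[259, 260], [279, 229], [341, 230], [351, 248], [262, 266]]
top tray? 1016.0 (200, 409, 109, 11) [[308, 413], [308, 419], [200, 419], [203, 410]]
top tray? 853.0 (251, 203, 95, 28) [[345, 211], [252, 230], [253, 219], [336, 203]]
```

```bash
python3 - <<'E'
from h import *
np.set_printoptions(precision=4,suppress=True)
C=cams(); S,T=C["scene"],C["top"]
hd,_=tri(S,cen(blobs(S,*TEAL)[0]),T,cen(blobs(T,*TEAL)[0]))
w,g=tri(S,cen(blobs(S,*WOOD)[1]),T,cen(blobs(T,*WOOD)[0]))
d=hd-w; print("head",hd,"wood",w,g,"dist(115)",np.linalg.norm(d)); 
print("mid",w+d*35/115,"yaw",np.degrees(np.arctan2(d[1],d[0])))
for v in (140,170,200):
  for n in C:
    for k in blobs(C[n],(0,0,v),(179,40,255),1500):
      x,y,ww,hh=cv2.boundingRect(k)
      if (n=="scene" and 340<x<380) or (n=="top" and 110<x<150): print(n,v,cv2.approxPolyDP(cv2.convexHull(k),4,True).reshape(-1,2).tolist())
a=[(133,172),(205,172),(203,295),(126,295)]
b=[(470,262),(388,270),(359,156),(433,153)]
for p,q in zip(a,b): print(plane(T,p,.025),plane(S,q,.025),tri(S,q,T,p))
cv2.imwrite("pics/c1.png",cv2.resize(np.hstack([S["pixels"][140:280,350:480],T["pixels"][165:305,115:245]]),None,fx=3,fy=3,interpolation=cv2.INTER_CUBIC)[:,:,::-1])
E
```

```text
head [ 0.4715 -0.0277  0.08  ] wood [ 0.4967 -0.1439  0.08  ] 0.0018322758875739618 dist(115) 0.11893604547036825
mid [ 0.489  -0.1085  0.08  ] yaw 102.23140805628981
scene 140 [[430, 151], [474, 255], [464, 263], [389, 270], [359, 158]]
top 140 [[205, 172], [201, 294], [126, 294], [133, 172]]
scene 170 [[431, 152], [474, 255], [390, 264], [359, 158]]
top 170 [[204, 172], [201, 294], [126, 294], [134, 172]]
scene 200 [[370, 196], [452, 205], [473, 255], [390, 264]]
top 200 [[204, 172], [201, 246], [176, 246], [131, 224], [134, 172]]
[0.6408 0.2766 0.025 ] [0.6517 0.2609 0.025 ] (array([0.6432, 0.2753, 0.0102]), np.float64(0.012377127895967182))
[0.6368 0.1092 0.025 ] [0.6477 0.101  0.025 ] (array([0.6399, 0.1087, 0.0112]), np.float64(0.0061829360603793794))
[0.3578 0.1101 0.025 ] [0.3522 0.1145 0.025 ] (array([0.3581, 0.1106, 0.0314]), np.float64(0.0032721021287636363))
[0.3608 0.2806 0.025 ] [0.3653 0.281  0.025 ] (array([0.361 , 0.283 , 0.0201]), np.float64(0.0012073454774979362))
```

View pics/c1.png

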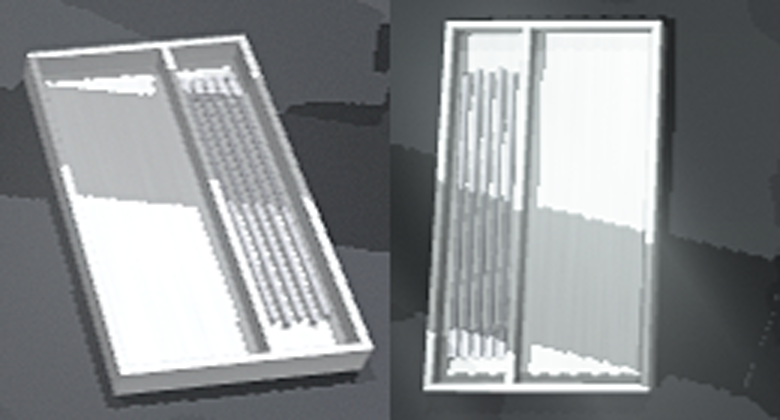

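The crop shows the tray rim sharply, so I can read its corners. In the scene view they are (389,265), (474,256), (359,157) and (432,152). In the top view they are (134,172), (206,172), (202,295) and (126,295).

```bash
python3 - <<'E'
from h import *
np.set_printoptions(precision=4,suppress=True)
C=cams(); S,T=C["scene"],C["top"]
a=[(133.7,171.9),(205.7,172.2),(201.7,295),(126.3,295)]
b=[(473.7,255.7),(389.3,265.3),(359.3,157.3),(432.3,152)]
P=np.array([tri(S,q,T,p)[0] for p,q in zip(a,b)]); print(P)
c=P.mean(0); ex=(P[0]+P[1]-P[2]-P[3])/2; yaw=np.arctan2(ex[1],ex[0]); print("tray",c,np.degrees(yaw),np.linalg.norm(ex),np.linalg.norm(P[0]-P[1]),np.linalg.norm(P[3]-P[2]))
print("slot",c[:2]+.030*np.array([np.sin(yaw),-np.cos(yaw)]))
for nm,r in(("red",[((0,120,60),(6,255,255)),((174,120,60),(179,255,255))]),("yel",[((23,120,60),(34,255,255))]),("grn",[((45,80,40),(75,255,255))]),("blu",[((108,110,50),(125,255,255))])):
  for n in C: print(nm,n,[(cen(k),cv2.contourArea(k)) for rr in r for k in blobs(C[n],*rr,8)][:4])
o=manip.get_obs(); from scipy.spatial.transform import Rotation as R; print(R.from_quat(o["ee_rot"]).as_matrix())
E
```

```text
[[0.6402 0.2732 0.027 ]
 [0.6368 0.1074 0.023 ]
 [0.3579 0.1131 0.0269]
 [0.3609 0.2808 0.0236]]
tray [0.4989 0.1936 0.0251] -1.373724540431814 0.27913201622815 0.16584870959219858 0.1677914867251993
slot [0.4982 0.1636]
red scene [(array([298.6397, 202.4314]), 68.0)]
red top []
yel scene [(array([234.3699, 217.9268]), 86.5)]
yel top [(array([331.5795, 230.8205]), 32.5)]
grn scene [(array([256.2405, 212.1151]), 97.0)]
grn top [(array([311.5862, 235.2356]), 29.0)]
blu scene [(array([277.9183, 206.2288]), 102.0)]
blu top [(array([291.4624, 239.7204]), 15.5)]
[[-0.9005  0.4348 -0.0001]
 [ 0.4348  0.9005 -0.0001]
 [ 0.     -0.0001 -1.    ]]
```

Every measurement fits the given sizes: the tray comes out 279 x 167 mm with its rim at 25 mm, and the brush centre sits at 0.080. I'll turn 52° and start the traverse.

Emit:
arm_command(
  series="0.45 0 0 0 0.048; 0.45 0 0 0 0.048; 0.45 0 0 0 0.048; 0.45 0 0 0 0.048; 0.45 0 0 0 0.048; 0.45 0 0 0 0.048; 0.45 -0.146 0.015 0 0; 0.45 -0.146 0.015 0 0; 0.45 -0.146 0.015 0 0; 0.45 -0.146 0.015 0 0",
  newtons=40,
)

```text
clock: 1.65
position: [0.3458, 0.338, 0.2505]
ee_rot: [0.627, 0.779, 0.0, -0.0]
ft_force: [0.8, -1.0, 0.3]
grip_width: 0.549
grasp_force: 0.0
```

Emit:
arm_command(
  series="0.45 -0.146 0.015 0 0; 0.45 -0.146 0.015 0 0; 0.45 -0.146 0.015 0 0; 0.45 -0.146 0.015 0 0; 0.45 -0.146 0.015 0 0; 0.45 -0.146 0.015 0 0; 0.45 -0.146 0.015 0 0; 0.45 -0.146 0.015 0 0; 0.45 0 0 0 0; 0.45 0 0 0 0",
)

```text
clock: 2.9
position: [0.4923, -0.1058, 0.2501]
ee_rot: [0.627, 0.779, -0.0, -0.0]
ft_force: [1.2, 0.2, 0.2]
grip_width: 0.549
grasp_force: 0.0
```

```bash
cat > go.py <<'E'
# usage: go.py x y z toolx_yaw_deg -> normalised shift in the present tool axes, and spin
import sys
from h import *
from scipy.spatial.transform import Rotation as R
np.set_printoptions(precision=4,suppress=True)
o=manip.get_obs(); M=R.from_quat(o["ee_rot"]).as_matrix(); x,y,z,a=map(float,sys.argv[1:5])
yaw=np.degrees(np.arctan2(M[1,0],M[0,0])); e=(a-yaw+180)%360-180
Y=np.radians(a); N=np.array([[np.cos(Y),np.sin(Y),0],[np.sin(Y),-np.cos(Y),0],[0,0,-1]])
d=np.array([x,y,z])-o["position"]
print(o["clock"],o["position"],"yaw",yaw,"f",o["ft_force"],"w",o["grip_width"],o["grasp_force"],"j",o["joint_pos"][[0,6]])
print("shift now axes",M.T@d/.4,"after turn",N.T@d/.4,"spin",-e/180)
E
python3 go.py 0.489 -0.1085 0.087 102.2
```

```text
2.9 [ 0.4923 -0.1058  0.2501] yaw 102.38177584386277 f [1.2475 0.1852 0.2183] w 0.54884609666642 0.0 j [-0.583   0.3788]
shift now axes [-0.0049 -0.0094  0.4079] after turn [-0.0048 -0.0095  0.4079] spin 0.0010098657992375908
```

Emit:
arm_command(
  series="0.45 -0.005 -0.009 0.06 0; 0.45 0 0 0.07 0; 0.45 0 0 0.07 0; 0.45 0 0 0.06 0; 0.45 0 0 0.05 0; 0.45 0 0 0.04 0; 0.45 0 0 0.03 0; 0.45 0 0 0.018 0; 0.45 0 0 0.01 0; 0.45 0 0 0 0",
)

```text
clock: 4.15
position: [0.4894, -0.1089, 0.0871]
ee_rot: [0.627, 0.779, 0.0, 0.0]
ft_force: [-0.2, 0.5, 0.5]
grip_width: 0.551
grasp_force: 0.0
```

```bash
python3 go.py 0.489 -0.1085 0.087 102.2; python3 - <<'E'
from h import *
C=cams(); cv2.imwrite("pics/g1.png",cv2.resize(np.hstack([C["scene"]["pixels"][130:270,190:340],C["top"]["pixels"][170:310,220:370]]),None,fx=2.6,fy=2.6)[:,:,::-1])
E
```

```text
4.15 [ 0.4894 -0.1089  0.0871] yaw 102.38371776287305 f [-0.1776  0.5217  0.4958] w 0.550552617951584 0.0 j [-0.5076  0.533 ]
shift now axes [ 0.0013 -0.0007  0.0003] after turn [ 0.0013 -0.0007  0.0003] spin 0.00102065423818358
```

View pics/g1.png

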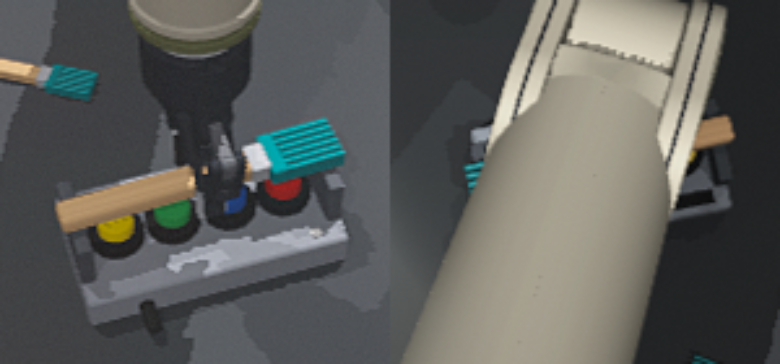

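The crop shows the fingers straddling the handle near (215,165), between the green and blue keys. I'll close and lift.

Emit:
arm_command(
  series="1 0 0 0 0; 1 0 0 0 0; 1 0 0 0 0; 1 0 0 0 0; 1 0 0 0 0; 1 0 0 0 0; 1 0 0 -0.02 0; 1 0 0 -0.05 0; 1 0 0 -0.06 0; 1 0 0 -0.07 0",
  newtons=50,
)

```text
clock: 5.5
position: [0.4889, -0.109, 0.1679]
ee_rot: [0.627, 0.779, -0.0, -0.0]
ft_force: [-0.7, -1.0, -1.3]
grip_width: 0.242
grasp_force: 49.0
```

```bash
python3 go.py 0.4982 0.1636 0.16 178.6; python3 - <<'E'
from h import *
C=cams(); cv2.imwrite("pics/g2.png",cv2.resize(C["scene"]["pixels"][90:270,150:380],None,fx=2.6,fy=2.6)[:,:,::-1])
E
```

```text
5.5 [ 0.4889 -0.109   0.1679] yaw 102.3743050984362 f [-0.6898 -1.046  -1.3271] w 0.24200907966767082 48.989920020103455 j [-0.5624  0.444 ]
shift now axes [0.6606 0.1688 0.0196] after turn [-0.0067  0.6817  0.0196] spin -0.42347608278646537
```

View pics/g2.png

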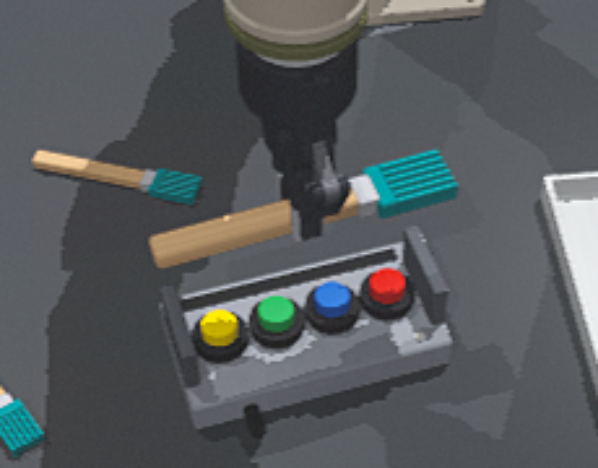

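The brush is held level near its middle, and all four keys are clear and up.

Emit:
arm_command(
  series="1 0 0 0 -0.0423; 1 0 0 0 -0.0423; 1 0 0 0 -0.0423; 1 0 0 0 -0.0423; 1 0 0 0 -0.0423; 1 0 0 0 -0.0423; 1 0 0 0 -0.0423; 1 0 0 0 -0.0423; 1 0 0 0 -0.0423; 1 0 0 0 -0.0423",
)

```text
clock: 6.85
position: [0.4888, -0.1089, 0.1664]
ee_rot: [0.011, 1.0, 0.0, -0.001]
ft_force: [0.1, 0.3, -1.2]
grip_width: 0.244
grasp_force: 49.0
```

Emit:
arm_command(
  series="1 -0.006 0.05 0 0; 1 0 0.08 0 0; 1 0 0.1 0 0; 1 0 0.1 0 0; 1 0 0.1 0 0; 1 0 0.1 0 0; 1 0 0.08 0 0; 1 0 0.05 0 0; 1 0 0.02 0 0; 1 0 0 0 0",
)

```text
clock: 8.1
position: [0.4988, 0.1623, 0.1669]
ee_rot: [0.013, 1.0, -0.0, -0.0]
ft_force: [0.3, -0.7, -0.4]
grip_width: 0.245
grasp_force: 49.0
```

```bash
python3 go.py 0.4982 0.1636 0.027 178.6; python3 - <<'E'
from h import *
C=cams(); 
for n in C:print(n,[(cen(k),cv2.contourArea(k)) for r in(TEAL,WOOD) for k in blobs(C[n],*r)])
S,T=C["scene"],C["top"]
E
```

```text
8.1 [0.4988 0.1623 0.1669] yaw 178.50689609828024 f [ 0.3258 -0.7219 -0.4336] w 0.2452332385504766 49.00700926780701 j [-0.7752  1.2117]
shift now axes [0.0014 0.0033 0.3498] after turn [0.0015 0.0032 0.3498] spin -0.0005172438984430983
scene [(array([155.86035088, 253.68140351]), 237.5), (array([216.98934109, 161.2374031 ]), 172.0), (array([391.93548387, 121.27956989]), 46.5), (array([399.14124294, 134.6440678 ]), 29.5), (array([189.2321513 , 335.87813239]), 4230.0), (array([418.31478537, 181.93587705]), 629.0), (array([137.07692308, 226.43351222]), 279.5), (array([182.91012743, 154.29845741]), 248.5), (array([ 1.32653061, 49.53061224]), 24.5)]
top [(array([343.35929648, 315.02512563]), 199.0), (array([398.29004329, 210.14718615]), 192.5), (array([166.39016393, 184.51256831]), 305.0), (array([417.31341535, 241.03866432]), 284.5), (array([378.71616541, 329.18546366]), 266.0), (array([163.25, 234.  ]), 126.0)]
```

Emit:
arm_command(
  series="1 0.001 0.003 0.05 0; 1 0 0 0.06 0; 1 0 0 0.06 0; 1 0 0 0.05 0; 1 0 0 0.04 0; 1 0 0 0.035 0; 1 0 0 0.025 0; 1 0 0 0.015 0; 1 0 0 0.01 0; 1 0 0 0 0",
)

```text
clock: 9.45
position: [0.4984, 0.1642, 0.0291]
ee_rot: [0.013, 1.0, 0.0, 0.0]
ft_force: [0.4, -0.6, -0.7]
grip_width: 0.244
grasp_force: 49.0
```

```bash
python3 go.py 0.4982 0.1636 0.027 178.6
```

```text
9.45 [0.4984 0.1642 0.0291] yaw 178.53296257484286 f [ 0.43   -0.606  -0.7143] w 0.24366842522202672 49.00948226451874 j [-0.7329  1.2877]
shift now axes [ 0.0004 -0.0016  0.0053] after turn [ 0.0004 -0.0016  0.0053] spin -0.00037243013976188244
```

Now lower 2 mm more, open partly (to about 43 mm, clear of the walls), and withdraw.

Emit:
arm_command(
  series="1 0 0 0.006 0; 1 0 0 0 0; 1 0 0 0 0; 0.55 0 0 0 0; 0.55 0 0 0 0; 0.55 0 0 0 0; 0.55 0 0 -0.04 0; 0.55 0 0 -0.08 0; 0.55 0 0 -0.12 0; 0.55 0 0 -0.12 0",
)

```text
clock: 10.7
position: [0.4983, 0.1639, 0.1733]
ee_rot: [0.013, 1.0, 0.0, 0.0]
ft_force: [0.8, -0.2, 0.5]
grip_width: 0.45
grasp_force: 0.0
```

Emit:
arm_command(
  series="0.8 0 0 -0.1 0; 1 0 -0.1 0 0; 1 0 -0.14 0 0; 1 0 -0.14 0 0; 1 0 -0.14 0 0; 1 0 -0.1 0 0; 1 0 0 0 0; 1 0 0 0 0; 1 0 0 0 0; 1 0 0 0 0",
)

```text
clock: 11.95
position: [0.4921, -0.0828, 0.2107]
ee_rot: [0.012, 1.0, 0.0, -0.0]
ft_force: [-0.4, 0.5, 0.1]
grip_width: -0.001
grasp_force: 0.0
```

```bash
python3 go.py 0.49 -0.1 0.22 102.2;  python3 - <<'E'
from h import *
C=cams(); S,T=C["scene"],C["top"]
for nm,r in(("teal",TEAL),("wood",WOOD),("red",((0,160,60),(6,255,255))),("yel",((23,120,60),(34,255,255))),("grn",((45,80,40),(75,255,255))),("blu",((108,110,50),(125,255,255)))):
  for n in C: print(nm,n,[(cen(k).round(1).tolist(),cv2.contourArea(k)) for k in blobs(C[n],*r,8)][:5])
cv2.imwrite("pics/p1.png",np.hstack([S["pixels"],T["pixels"]])[100:320,100:880,::-1])
E
```

```text
11.95 [ 0.4921 -0.0828  0.2107] yaw 178.62159426162756 f [-0.4007  0.5414  0.0621] w -0.000849401895806181 0.0 j [-0.5238  1.6706]
shift now axes [ 0.0041 -0.0431 -0.0232] after turn [-0.0409 -0.0141 -0.0232] spin 0.42456441256459754
teal scene [([387.2, 177.4], 303.0), ([155.9, 253.7], 237.0), ([217.0, 161.3], 176.0)]
teal top [([398.3, 210.2], 191.5), ([343.9, 315.2], 186.5)]
wood scene [([189.2, 336.0], 4223.5), ([401.9, 222.9], 574.5), ([137.1, 226.5], 281.5), ([182.9, 154.4], 244.5), ([1.3, 49.7], 23.5)]
wood top [([180.9, 217.0], 485.5), ([417.3, 240.8], 269.0), ([378.9, 329.2], 231.0)]
red scene [([298.3, 199.2], 119.0)]
red top []
yel scene [([233.9, 215.7], 144.5)]
yel top [([331.9, 227.3], 98.5)]
grn scene [([255.8, 210.3], 147.5)]
grn top []
blu scene [([277.4, 208.4], 42.5)]
blu top []
```

View pics/p1.png

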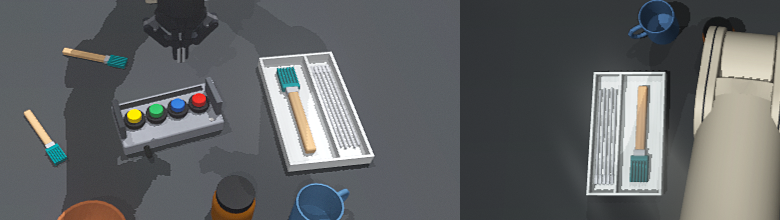

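The brush lies flat in the wide compartment: head at about (288,78), handle end at (308,150) in the crop. Nothing else moved. I'll move the arm aside to see the keys in both views.

Emit:
arm_command(
  series="1 0 0.1 0 0.042; 1 0.03 0.14 0 0.042; 1 0.03 0.14 0 0.042; 1 0.05 0.13 0 0.042; 1 0.07 0.1 0 0.042; 1 0.07 0.08 0 0.042; 1 0 0 0 0.042; 1 0 0 0 0.042; 1 0 0 0 0.042; 1 0 0 0 0.046",
)

```text
clock: 13.3
position: [0.4931, 0.2176, 0.2106]
ee_rot: [0.63, 0.777, -0.0, -0.0]
ft_force: [-0.5, -0.9, 0.2]
grip_width: 0.005
grasp_force: 0.0
```

```bash
cat > keys.py <<'E'
from h import *
np.set_printoptions(precision=4,suppress=True)
C=cams(); S,T=C["scene"],C["top"]
for nm,r in(("red",((0,160,60),(6,255,255))),("blu",((104,120,50),(125,255,255))),("grn",((45,80,40),(75,255,255))),("yel",((23,120,60),(34,255,255)))):
  b=[]
  for n in C:
    k=[k for k in blobs(C[n],*r,15) if (220<cen(k)[0]<310 and 190<cen(k)[1]<225 if n=="scene" else 250<cen(k)[0]<350 and 210<cen(k)[1]<260)]
    b.append(k[0] if k else None); 
  if all(x is not None for x in b): print(nm,"S",cen(b[0]),cv2.contourArea(b[0]),"T",cen(b[1]),cv2.contourArea(b[1]),"tri",*tri(S,cen(b[0]),T,cen(b[1])),"planeS",plane(S,cen(b[0]),.05),"planeT",plane(T,cen(b[1]),.05))
  else: print(nm,[x is not None for x in b])
cv2.imwrite("pics/k1.png",cv2.resize(np.hstack([S["pixels"][180:260,200:330],T["pixels"][190:270,240:370]]),None,fx=3,fy=3,interpolation=cv2.INTER_CUBIC)[:,:,::-1])
E
python3 keys.py; python3 go.py 0.49 -0.1 0.15 102.2
```

```text
red S [298.66   199.5551] 125.5 T [270.1587 238.7677] 115.5 tri [ 0.476  -0.0413  0.0489] 0.0022032016572041515 planeS [ 0.4767 -0.0426  0.05  ] planeT [ 0.476  -0.0403  0.05  ]
blu S [277.4425 204.8885] 140.5 T [290.6   234.975] 120.0 tri [ 0.4835 -0.0859  0.0486] 0.0016186128726007267 planeS [ 0.4845 -0.0868  0.05  ] planeT [ 0.4834 -0.0851  0.05  ]
grn S [255.7741 210.3333] 150.5 T [310.8225 230.939 ] 123.0 tri [ 0.4915 -0.1304  0.0487] 0.0016959105370138044 planeS [ 0.4924 -0.1313  0.05  ] planeT [ 0.4914 -0.1295  0.05  ]
yel S [234.046  215.6689] 148.5 T [330.8719 227.124 ] 121.0 tri [ 0.499  -0.1743  0.0488] 0.0014577000856309838 planeS [ 0.4998 -0.1751  0.05  ] planeT [ 0.4989 -0.1735  0.05  ]
13.4 [0.4931 0.2176 0.2106] yaw 102.13145222946828 f [-0.8907 -0.148   0.241 ] w 0.004614470957574505 0.0 j [-0.9215 -0.2165]
shift now axes [-0.7747 -0.1744  0.1517] after turn [-0.7745 -0.1754  0.1516] spin -0.0003808209473984587
```

View pics/k1.png

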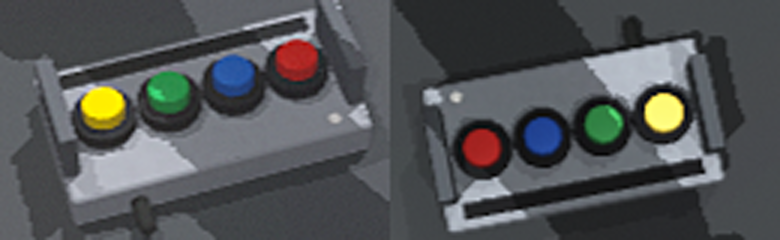

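Blue, green and yellow are cleanly triangulated with a 45.1 mm pitch, matching the 45 mm given. In the top crop the order from the left is red (482,149), blue (543,137), green (603,126), yellow (664,113). Now go above blue.

Emit:
arm_command(
  series="1 -0.09 -0.023 0 0; 1 -0.11 -0.027 0 0; 1 -0.12 -0.03 0 0; 1 -0.12 -0.03 0 0; 1 -0.12 -0.03 0 0; 1 -0.1 -0.025 0 0; 1 -0.077 -0.018 0.05 0; 1 0 0 0.1 0; 1 0 0 0.1 0; 1 0 0 0 0",
)

```text
clock: 14.65
position: [0.4822, -0.0862, 0.1088]
ee_rot: [0.627, 0.779, -0.002, -0.002]
ft_force: [-0.2, -0.3, 0.6]
grip_width: -0.004
grasp_force: 0.0
```

```bash
python3 go.py 0.4835 -0.0859 0.073 102.2
```

```text
14.65 [ 0.4822 -0.0862  0.1088] yaw 102.36541499152956 f [-0.2159 -0.3414  0.6492] w -0.004124744301382606 0.0 j [-0.5684  0.4417]
shift now axes [-0.0001  0.0037  0.0894] after turn [-0.      0.0033  0.0894] spin 0.0009189721751642171
```

Emit:
arm_command(
  series="1 0 0.004 0.04 0; 1 0 0 0.03 0; 1 0 0 0.02 0; 1 0 0 0.012 0; 1 0 0 0.008 0; 1 0 0 0 0; 1 0 0 0 0; 1 0 0 0 0; 1 0 0 0 0; 1 0 0 0 0",
)

```text
clock: 15.9
position: [0.4857, -0.0858, 0.0667]
ee_rot: [0.628, 0.778, 0.0, -0.0]
ft_force: [-1.8, 1.9, 3.6]
grip_width: 0.001
grasp_force: 2.0
```

```bash
python3 go.py 0.4835 -0.0859 0.0645 102.2
```

```text
15.9 [ 0.4857 -0.0858  0.0667] yaw 102.21609821116944 f [-1.7898  1.8689  3.5524] w 0.0009245350369523109 2.0456725917756557 j [-0.5352  0.4962]
shift now axes [ 0.0008 -0.0053  0.0056] after turn [ 0.0008 -0.0053  0.0056] spin 8.943450649686231e-05
```

Emit:
arm_command(
  series="1 0 0 0.004 0; 1 0 0 0.004 0; 1 0 0 0 0; 1 0 0 0 0; 1 0 0 0 0; 1 0 0 0 0; 1 0 0 0 0; 1 0 0 0 0; 1 0 0 0 0; 1 0 0 0 0",
)

```text
clock: 17.15
position: [0.4859, -0.0858, 0.0647]
ee_rot: [0.628, 0.778, 0.001, -0.0]
ft_force: [-10.1, 2.7, 26.4]
grip_width: 0.005
grasp_force: 13.4
```

```bash
python3 go.py 0.4835 -0.0859 0.0645 102.2
```

```text
17.15 [ 0.4859 -0.0858  0.0647] yaw 102.19609935780223 f [-10.1078   2.7251  26.423 ] w 0.004596670457667765 13.351289287093095 j [-0.5322  0.5005]
shift now axes [ 0.0011 -0.0059  0.0006] after turn [ 0.0011 -0.0059  0.0006] spin -2.1670234432096752e-05
```

The 26 N shows blue is bottomed at TCP z 0.065. Lift, then move to above yellow.

Emit:
arm_command(
  series="1 0 0 -0.02 0; 1 0 0 -0.03 0; 1 0 0 -0.04 0; 1 0 0 -0.03 0; 1 0 0 0 0; 1 -0.08 0 0 0; 1 -0.08 0 0 0; 1 -0.06 -0.01 0 0; 1 0 0 0 0; 1 0 0 0 0",
)

```text
clock: 18.4
position: [0.5001, -0.172, 0.1111]
ee_rot: [0.628, 0.778, -0.0, -0.0]
ft_force: [-0.5, 0.4, 0.1]
grip_width: 0.002
grasp_force: 0.0
```

```bash
python3 go.py 0.499 -0.1743 0.0645 102.2
```

```text
18.4 [ 0.5001 -0.172   0.1111] yaw 102.2351366289074 f [-0.4772  0.4065  0.0579] w 0.001705697823931561 0.0 j [-0.4038  0.666 ]
shift now axes [-0.0052 -0.004   0.1164] after turn [-0.0051 -0.004   0.1164] spin 0.00019520349392997282
```

Emit:
arm_command(
  series="1 -0.005 -0.004 0.04 0; 1 0 0 0.03 0; 1 0 0 0.02 0; 1 0 0 0.015 0; 1 0 0 0.01 0; 1 0 0 0.005 0; 1 0 0 0 0; 1 0 0 0 0; 1 0 0 0 0; 1 0 0 0 0",
)

```text
clock: 19.65
position: [0.4991, -0.1749, 0.0648]
ee_rot: [0.628, 0.778, 0.001, -0.001]
ft_force: [-10.7, 4.8, 23.5]
grip_width: 0.001
grasp_force: 11.8
```

```bash
python3 go.py 0.499 -0.1743 0.0645 102.2
```

```text
19.65 [ 0.4991 -0.1749  0.0648] yaw 102.19141547985322 f [-10.6585   4.7945  23.5446] w 0.001165586148652546 11.812854370800778 j [-0.361   0.7225]
shift now axes [0.0015 0.0001 0.0008] after turn [0.0015 0.0001 0.0008] spin -4.769177859316187e-05
```

Yellow is fully down. Lift and move to green.

Emit:
arm_command(
  series="1 0 0 -0.02 0; 1 0 0 -0.03 0; 1 0 0 -0.04 0; 1 0 0 -0.03 0; 1 0 0 0 0; 1 0.05 0 0 0; 1 0.062 0.004 0 0; 1 0 0 0 0; 1 0 0 0 0; 1 0 0 0 0",
)

```text
clock: 20.9
position: [0.4912, -0.1318, 0.1114]
ee_rot: [0.628, 0.778, -0.0, 0.0]
ft_force: [0.3, -0.3, -0.6]
grip_width: -0.002
grasp_force: 0.0
```

```bash
python3 go.py 0.4915 -0.1304 0.0645 102.2
```

```text
20.9 [ 0.4912 -0.1318  0.1114] yaw 102.14771978251368 f [ 0.3049 -0.2539 -0.6269] w -0.001645277463315209 0.0 j [-0.4924  0.5608]
shift now axes [0.0033 0.0015 0.1174] after turn [0.0032 0.0014 0.1174] spin -0.0002904456527018182
```

Emit:
arm_command(
  series="1 0.003 0.001 0.04 0; 1 0 0 0.03 0; 1 0 0 0.02 0; 1 0 0 0.015 0; 1 0 0 0.01 0; 1 0 0 0.006 0; 1 0 0 0 0; 1 0 0 0 0; 1 0 0 0 0; 1 0 0 0 0",
)

```text
clock: 22.15
position: [0.4912, -0.1298, 0.0647]
ee_rot: [0.628, 0.778, 0.001, -0.001]
ft_force: [-13.2, 2.8, 28.9]
grip_width: 0.001
grasp_force: 15.0
```

Emit:
arm_command(
  series="1 0 0 -0.02 0; 1 0 0 -0.04 0; 1 0 0 -0.07 0; 1 0 0 -0.1 0; 1 0 0 -0.1 0; 1 0 0 -0.08 0; 1 0 0 0 0; 1 0 0 0 0; 1 0 0 0 0; 1 0 0 0 0",
)

```text
clock: 23.4
position: [0.491, -0.1296, 0.2264]
ee_rot: [0.628, 0.778, -0.0, -0.0]
ft_force: [0.0, 0.1, -0.2]
grip_width: 0.0
grasp_force: 0.0
```

```bash
python3 - <<'E'
from h import *
c=viewer.camera("scene"); cv2.imwrite("pics/e.png",c["pixels"][:,:,::-1]); print(manip.get_obs()["joint_velocities"])
E
```

```text
[ 0.00113498 -0.0028094   0.00074238 -0.00347223 -0.00020662  0.00188925
 -0.00035608]
```

View pics/e.png

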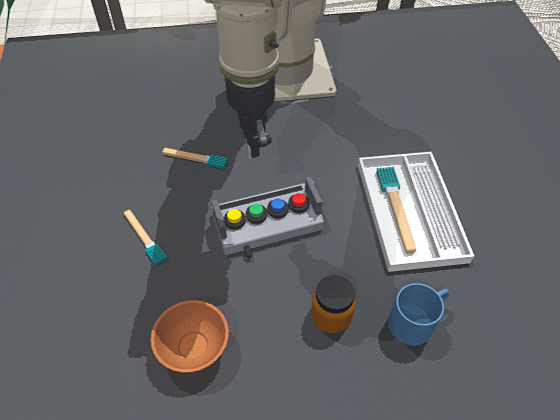

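The brush is in the tray with its head at (388,178). All the keys are up around (265,208), the bowl, jar and mug are where they started, and the arm is clear.

```bash
python3 -c "
from workcell import manip
print(manip.hand_in())"
```

```text
the job is handed in; nothing more can be done
None
```

The brush is flat in the tray's empty compartment, blue, yellow and green were each pressed fully down and released in that order, red was not pressed, the bowl, jar and mug were not moved, and I handed the job in at about 23 s (no verdict was returned).

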